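# Twist a new filter cartridge into a fume extractor until its seal is nipped

## Robot

A 7-joint arm with a two-finger parallel gripper is mounted at the origin on a cart in front of the work surface, level with it; the furniture and walls round the work are solid. World frame = base frame: x ahead of the robot, y to its left, z up, the work surface at z = 0. Lengths are in m, angles in rad, forces in N, time in s.
With the tool pointing down it reaches from about 0.4 to 0.85 m from the base axis. Payload 10.4 kg.
Tool frame: the origin (TCP) lies on the centre line of the jaws, within the pads' length; the fingertips stand 11 mm ahead of it and the grasp point (between the pads) lies 8 mm behind it (tip_reach is the distance from the TCP to the fingertips, in m); z points along the fingers, y is the line along which they close (so a half turn about z gives the same grasp; the last joint's range is limited). The gripper opens to 85 mm and grips with 20 to 120 N. Pads are 22 mm wide; open, the fingers measure 114 mm over their backs; the gripper's body (76 mm by 85 mm) begins 54 mm behind the grasp point. The pads swing forward as they close: fully open they stand 13 mm farther back than shut.
Start: joints at [1.173, 0.332, -0.065, 1.46, 0.022, 1.35, -0.088], TCP at [0.229, -0.582, 0.242] pointing down, gripper open.
Joint ranges: [-2.6, 2.6], [-0.5, 2.12], [-1.47, 1.34], [0.16, 2.42], [-1.27, 4.41], [0.06, 2.06], [-2.6, 2.6]. Speed limits (rad/s): [2.22, 2.22, 2.79, 2.79, 3.14, 3.14, 3.14].

## Interface

Orientations are given as a unit quaternion [x, y, z, w].
In Python, from workcell import get_obs, camera, hand_in, tip_reach gives the robot as it stands. The module is installed in compiled form; this text tells all that it offers.
- The arm moves only by the tool move_arm, never from a script. Its argument "plan" is a list of rows, each an object with "delta_pos": the shift along the tool's x, y, z in parts of the range, where 1.0 means 800 mm, a list of three; "turn": the turn, a rotation vector about the tool's x, y, z in fractions of the full range, 1 being pi rad, a list of three; "fingers": the closure, from 0 (fully open) to 1 (shut). A call has 1 to 12 rows; each row is the pose to reach, as a shift and turn from the pose commanded when the call began, along the tool's axes at that moment; what a row does not reach only later rows make up. A row lasts 1/8 s, in which the tool goes at most 62.5 mm and 10.7 degrees, less where a joint would pass 70% of its speed; a pose out of reach is approached as far as the arm can. A call with a gripper value outside its range is refused whole. The fingers move at their own pace and stop on an object; "force" is the grip in N (left out, the last holds). Time passes only in rows, so rows that repeat a pose let the fingers close. It gives the time, the measured TCP pose, the force, the opening and the grip force at its end, in the units of the state.
- get_obs(): the state, without advancing time (a new reading comes with each control period).
- camera(name): name is "scene" or "top"; returns a dict with "color" (420x560x3 uint8, red, green, blue), "range_z" (420x560 float32, m along the optical axis (not along the pixel's ray), 0 where there is no reading), "fx", "fy", "cx", "cy" (pixels), "R" (3x3) and "t" (3): a world point X has camera coordinates R X + t. Camera axes: x right, y down, z forward; pixel columns grow to the right and rows downward; lengths in m; the calibration is good to about 2 mm. A picture is of the moment at which its call begins.
- hand_in(): hands the job in; it is judged then, once.
The state is a dict: "clock": time; "joint_pos": joint angles; "joint_velocities": joint speeds; "tau": joint torques, N m; "position": TCP position; "ee_rot": TCP orientation; "ft_force": force on the tool from outside, world axes, zero at the start; "torque": the same for the moment, N m; "grip_width": opening from 0.0 (shut) to 1.0 (fully open); "grasp_force": force on a finger pad.
Only numpy, scipy, OpenCV 4.12 (cv2) and the standard library are available. Lean on these libraries where they do the work, as an engineer would, in place of code of your own. Each camera call takes 0.05 s, during which the arm holds its last target. There are 200 camera calls.

## Task

Fit the filter cartridge that stands on the bench to the fume extractor: set it into the collar with its two pins through the gaps, then twist it clockwise until the ramps pull it down snug on its rubber seal (about 15 degrees past the point where it starts to bite), and let go. Tighten it gently: slack it leaks, and forcing it crushes the seal. Leave the bottle and the solder spool alone.

Things in the scene. Friction and masses are not known exactly. Their poses are not given: they have to be found in the camera images.
- cartridge: Filter cartridge, 85 mm high, about 0.16 kg, upright on the bench. Origin: middle of its underside, z up. From below: grey spigot 60 mm across; two round steel pins 6 mm thick along its x and -x axes, 9 mm up, 76 mm over their ends; flange 86 mm across at 29 mm; pleated paper; cap 86 mm across, its top at 58 mm; on it the grip fin. Half a turn makes no difference.
- grip_fin (a point): Point in the fin on the cartridge's axis, 74 mm above its underside. The fin runs across the cap along the cartridge's x axis (over the pins), 64 mm long, 12 mm thick, from 58 to 85 mm high: pinch it across its 12 mm (along y); the fingertips must stay above the cap.
- fume_extractor: Low grey fan housing 196 x 156 mm with a black deck, fixed to the bench, its front with knob and switch towards the robot. Origin: middle of its underside. The round steel collar stands on its deck, 20 mm in front of the middle.
- collar: Collar, fixed. Origin: on its axis at deck level, 74 mm above the bench. 94 mm across, 31 mm high; two inward lips leave a 64 mm bore and two 24-degree gaps, on its x and -x axes (40 degrees anticlockwise of the housing's). From each gap, clockwise from above, the lip's underside falls 10 mm per radian from 27.5 mm, from 15 to 95 degrees past the gap's middle. A stop blocks the other way.
- seal_seat: Seat of the seal, fixed: origin as the collar's, at deck level. On it lies a springy rubber ring, 58 mm across, its top 10 mm above the deck but up to 4 mm higher or lower by wear and packing, so the angle of first bite differs by some 45 degrees. Squeeze takes 10 N a mm, so past first bite (3 degrees more until both pins bear) a degree adds 1.6 N; 19 N (some 0.5 N m) is right, 36 N crushes it.
- flux_bottle: Bystander: flux bottle, standing, 28 mm across, 97 mm high. Origin: middle of its underside.
- solder_spool: Bystander: spool of solder standing on its flange, 73 x 58 mm, 42 mm high. Origin: under its middle.
Not all that is in view belongs to the job. Of the things shaped like the cartridge, the grey one is meant.

How it is judged:
At the end, for the whole second after the job is handed in: The cartridge stands upright in the collar (axes within 4 mm, tilt under 0.06 rad), at rest and released, held down on its seal by the ramps alone with 12 to 26 N (horizontal distance between cartridge and collar below 0.004 m and angle between cartridge's own z axis and vertical below 0.06 rad and contact force between cartridge and seal_seat between 12 and 26 N and linear speed of cartridge below 0.02 m/s); the robot touches nothing.
It fails at once if the seal is crushed (pressed with more than 36 N) (contact force between cartridge and seal_seat above 36 N).
It fails at once if the flux bottle or the solder spool is moved by more than 3 cm (distance of any of flux_bottle, solder_spool from where it was at the start of the episode above 0.03 m).
It also fails if it takes over 72 s, if anything falls off the work surface, if the arm or the gripper's body presses on something with over 40 N, if the wrist force passes 120 N, or if a joint passes its speed limit or range.

## Working session

There is one attempt and no reset: what is moved stays moved. The work goes in short steps, Python scripts to look and compute and a tool call to move; the robot and the scene stay as the last step left them, time stands still between calls to the robot, and variables do not carry over. Pictures are saved under pics/ and viewed, at most 10 in all, crops included, and the job is handed in when it is done.

Besides the shell and the picture viewer there is one more tool, called in YAML: its name, and indented under it one key for each argument. move_arm: Moves the arm, as the interface text tells. Its arguments: {"type":"object","properties":{"plan":{"type":"array","items":{"type":"object","properties":{"delta_pos":{"type":"array","items":{"type":"number"}},"turn":{"type":"array","items":{"type":"number"}},"fingers":{"type":"number"}}}},"force":{"type":"number"}},"required":["plan"]}

```bash
mkdir -p pics; python3 - <<'E'
from workcell import *
import cv2,numpy as np,pickle
o=get_obs();print(o, tip_reach)
d={n:camera(n) for n in("scene","top")}
pickle.dump(d,open("c0.pkl","wb"))
for n,c in d.items():
    cv2.imwrite(f"pics/{n}0.png",c["color"][...,::-1]);print(n,c["fx"],c["cx"],c["cy"],(-c["R"].T@c["t"]).round(3),c["R"].round(2).tolist())
E
```

```text
{'clock': 0.0, 'joint_pos': array([ 1.17338437,  0.33286736, -0.06470488,  1.46094527,  0.02161804,
        1.34990466, -0.0884987 ]), 'joint_velocities': array([-1.48682687e-03,  2.77803903e-04,  4.06472953e-04,  6.38130254e-04,
       -1.44144776e-03,  5.86193696e-04,  5.07785198e-06]), 'tau': array([-7.74733307e-04, -6.25448585e+01,  4.87814227e-02, -3.91611886e+01,
        1.61936291e-02,  9.77004063e-03,  3.87831199e-05]), 'position': array([ 0.22867067, -0.58127529,  0.24151687]), 'ee_rot': array([ 9.82487700e-01,  1.86326082e-01, -1.73551842e-04, -6.92811359e-04]), 'ft_force': array([-0.10493592, -1.59952119, -0.28290498]), 'torque': array([ 0.00584913, -0.03654374,  0.00540476]), 'grasp_force': 0.0, 'grip_width': 0.998834926866413} 0.011
scene 435.8534387428383 275.5569175424815 206.7288668488639 [0.176 0.294 0.736] [[-0.77, -0.64, -0.01], [-0.48, 0.59, -0.65], [0.42, -0.5, -0.76]]
top 400.83433015196977 279.0057282344774 202.41728748902244 [ 0.392 -0.105  0.962] [[0.0, -1.0, 0.02], [-0.99, -0.0, -0.14], [0.14, -0.02, -0.99]]
```

View pics/top0.png

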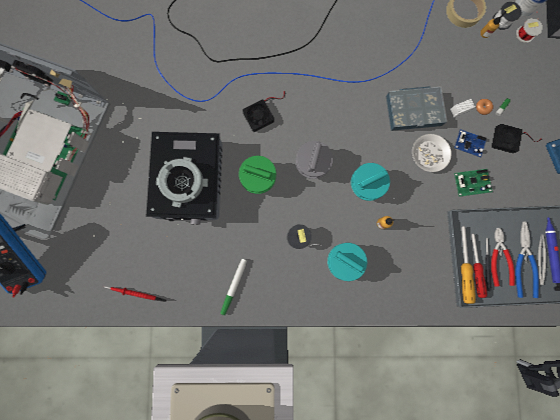

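View pics/scene0.png

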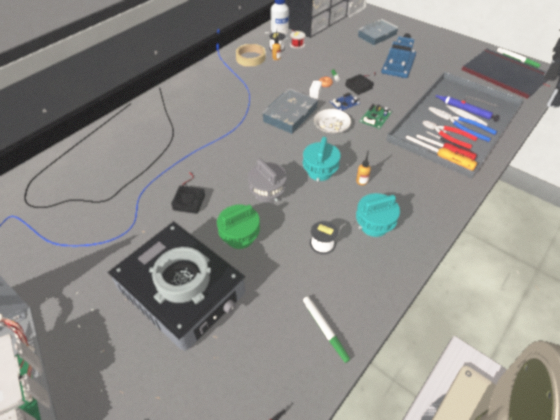

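Top view: the cartridge-shaped things are green (258,174), teal (370,182), teal (347,262) and grey (312,160). The grey one is meant, at (266,180) in the scene view. The collar is at top (181,182), the spool at (300,237) and the bottle at (386,223). Next I'll check a close crop of the grey cartridge and the collar.

```bash
python3 - <<'E'
import cv2,numpy as np,pickle
d=pickle.load(open("c0.pkl","rb"))
T=d["top"]["color"][...,::-1];S=d["scene"]["color"][...,::-1]
r=lambda I,x,y,w:cv2.resize(I[y:y+w,x:x+w],(400,300 if 0 else 400),interpolation=cv2.INTER_CUBIC)
a=np.hstack([r(T,277,120,70),r(T,146,146,70)])
b=np.hstack([cv2.resize(S[145:205,226:306],(400,200*3//2//1)),cv2.resize(S[230:320,120:240],(400,300))])
cv2.imwrite("pics/crop.png",cv2.resize(np.vstack([cv2.resize(a,(800,400))[:, :],b]),(685,600)))
def P(c,u,v):
    z=c["range_z"][v,u];return c["R"].T@(np.array([(u-c["cx"])/c["fx"]*z,(v-c["cy"])/c["fy"]*z,z])-c["t"])
for u,v in[(312,160),(300,160),(318,150),(305,165),(181,182),(160,182),(200,140),(258,174),(330,200)]:print("top",u,v,P(d["top"],u,v).round(4))
E
```

```text
top 312 160 [ 0.6142 -0.1989  0.082 ]
top 300 160 [ 0.6202 -0.1737  0.0572]
top 318 150 [ 0.6368 -0.2124  0.0846]
top 305 165 [ 0.6083 -0.1851  0.0579]
top 181 182 [0.5631 0.0945 0.076 ]
top 160 182 [0.5571 0.133  0.1055]
top 200 140 [0.6621 0.0561 0.0706]
top 258 174 [ 0.5821 -0.0774  0.0779]
top 330 200 [ 5.355e-01 -2.506e-01 -4.000e-04]
```

View pics/crop.png

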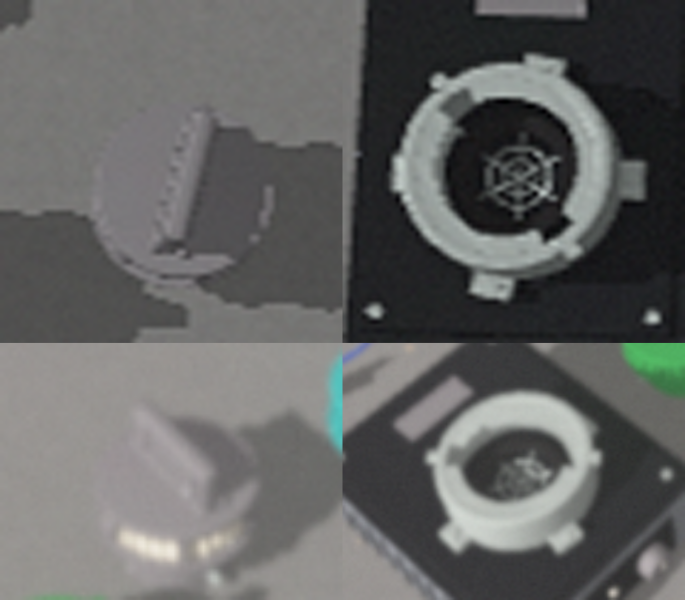

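The crop shows the grey cartridge upright, its fin running from (165,245) to (205,115). The collar gaps are at upper left (460,105) and lower right (555,225), about 40° anticlockwise of world x. Next I'll fit both from the depth in the two views.

```bash
cat >h.py <<'E'
import cv2,numpy as np,pickle
def cloud(c):
    z=c["range_z"];v,u=np.mgrid[:z.shape[0],:z.shape[1]]
    p=np.stack([(u-c["cx"])/c["fx"]*z,(v-c["cy"])/c["fy"]*z,z],-1)
    p=(p-c["t"])@c["R"];p[z==0]=np.nan;return p
def near(P,xy,r,z0,z1):
    return P[(np.hypot(P[...,0]-xy[0],P[...,1]-xy[1])<r)&(P[...,2]>z0)&(P[...,2]<z1)]
def circ(p):
    from scipy.optimize import least_squares as L
    s=L(lambda q:np.hypot(p[:,0]-q[0],p[:,1]-q[1])-q[2],[*p[:,:2].mean(0),.04],loss="soft_l1",f_scale=.001);return s.x
def rect(p):
    (c,s,a)=cv2.minAreaRect((p[:,:2]*1000).astype(np.float32));b=cv2.boxPoints((c,s,a))
    e=[b[1]-b[0],b[2]-b[1]];e=max(e,key=np.linalg.norm)
    return np.array(c)/1000,np.array(s),np.degrees(np.arctan2(e[1],e[0]))%180
E
python3 - <<'E'
from h import *
d=pickle.load(open("c0.pkl","rb"))
for n,c in d.items():
    P=cloud(c)
    f=near(P,(.615,-.195),.055,.07,.1); 
    top=f[f[:,2]>.079]
    print(n,"fin",rect(f),"z",np.percentile(f[:,2],[50,95]),len(f),"top",rect(top),len(top))
    cap=near(P,(.615,-.195),.065,.052,.063);h=cv2.convexHull((cap[:,:2]*1000).astype(np.float32))[:,0]
    print(" cap z",np.median(cap[:,2]),"circle",cv2.minEnclosingCircle(h))
    k=near(P,(.56,.095),.07,.099,.112);h=cv2.convexHull((k[:,:2]*1000).astype(np.float32))[:,0]
    print(" collar z",np.median(k[:,2]),cv2.minEnclosingCircle(h),circ(h/1000.)*1000)
    # azimuth occupancy of lips r 34-40
    q=circ(h/1000.);a=np.degrees(np.arctan2(k[:,1]-q[1],k[:,0]-q[0]));r=np.hypot(k[:,1]-q[1],k[:,0]-q[0])
    m=(r>.0335)&(r<.039);H=np.histogram(a[m],bins=60,range=(-180,180))[0];print(" ",H)
    D=near(P,(.56,.095),.16,.066,.082);print(" deck",np.median(D[:,2]),rect(D))
E
```

```text
scene fin (array([ 0.62502539, -0.20428809]), array([12.82882881, 63.40963364]), np.float32(163.74074)) z [0.08297755 0.08536469] 187 top (array([ 0.62547375, -0.20495355]), array([11.82321072, 62.18479156]), np.float32(163.67693)) 126
 cap z 0.05768638960627032 circle ((625.630859375, -206.44920349121094), 43.85498046875)
 collar z 0.10411055831030634 ((564.60302734375, 91.8319320678711), 51.75130844116211) [563.45238627  92.88444598  47.11321165]
  [6 7 5 5 4 1 0 0 6 7 6 7 6 7 5 4 7 6 4 5 7 6 4 6 5 5 6 5 8 7 7 7 6 6 3 0 0
 0 4 7 9 7 3 9 6 7 5 6 6 7 9 6 6 7 6 7 5 5 6 5]
 deck 0.07174013157410414 (array([0.58357422, 0.05429372]), array([233.17819214, 197.52603149]), np.float32(89.11506))
top fin (array([ 0.62459912, -0.20756891]), array([13.17432404, 62.86562729]), np.float32(165.00197)) z [0.08453166 0.08710202] 158 top (array([ 0.62457184, -0.20797446]), array([12.37669373, 62.70850372]), np.float32(165.00194)) 146
 cap z 0.058047007671897154 circle ((624.3423461914062, -208.04617309570312), 43.148162841796875)
 collar z 0.10457820416124476 ((563.488037109375, 91.96075439453125), 51.88323211669922) [563.28718571  91.33363076  46.59545006]
  [5 5 4 5 2 0 0 0 2 4 5 4 5 4 4 4 4 4 3 5 5 4 4 3 5 4 5 3 5 4 5 5 6 4 2 0 0
 0 2 3 4 4 4 6 5 4 4 5 4 6 3 5 4 4 6 4 5 4 4 5]
 deck 0.0720994395920862 (array([0.5829574 , 0.05385629]), array([230.50727844, 196.45323181]), np.float32(88.7785))
```

Careful with the scale: shifts go in shares of 800 mm and turns go in shares of pi rad. That gives: 0.506 m / 0.8 = 0.6325, 0.48 m / 0.8 = 0.6, -2 rad / 3.1416 = -0.6366.

move_arm:
  plan:
    - {"delta_pos": [0.05,-0.02,0],"turn": [0,0,-0.0477],"fingers": 0.4}
    - {"delta_pos": [0.1125,-0.045,0],"turn": [0,0,-0.1019],"fingers": 0.4}
    - {"delta_pos": [0.175,-0.07,0],"turn": [0,0,-0.1592],"fingers": 0.4}
    - {"delta_pos": [0.2375,-0.0963,0],"turn": [0,0,-0.2165],"fingers": 0.4}
    - {"delta_pos": [0.3,-0.1213,0],"turn": [0,0,-0.2737],"fingers": 0.4}
    - {"delta_pos": [0.3625,-0.1463,0],"turn": [0,0,-0.331],"fingers": 0.4}
    - {"delta_pos": [0.425,-0.1713,0],"turn": [0,0,-0.3883],"fingers": 0.4}
    - {"delta_pos": [0.4875,-0.1963,0],"turn": [0,0,-0.4456],"fingers": 0.4}
    - {"delta_pos": [0.55,-0.2213,0],"turn": [0,0,-0.5029],"fingers": 0.4}
    - {"delta_pos": [0.6,-0.2413,0],"turn": [0,0,-0.5602],"fingers": 0.4}
    - {"delta_pos": [0.6325,-0.255,0],"turn": [0,0,-0.6048],"fingers": 0.4}
    - {"delta_pos": [0.6325,-0.255,0],"turn": [0,0,-0.6366],"fingers": 0.4}

```text
clock: 1.6
position: [0.6262, -0.2034, 0.2415]
ee_rot: [0.37, 0.929, 0.001, -0.001]
ft_force: [-0.8, -0.5, -0.4]
grip_width: 0.599
grasp_force: 0.0
```

In the tool's units: 0.1 m / 0.8 = 0.125, 0.09 m / 0.8 = 0.1125, -0.485 rad / 3.1416 = -0.1544.

move_arm:
  plan:
    - {"delta_pos": [0,0,0.0375],"turn": [0,0,-0.0509],"fingers": 0.4}
    - {"delta_pos": [0,0,0.075],"turn": [0,0,-0.1019],"fingers": 0.4}
    - {"delta_pos": [0,0,0.1125],"turn": [0,0,-0.1544],"fingers": 0.4}
    - {"delta_pos": [0,0,0.125],"turn": [0,0,-0.1544],"fingers": 0.4}
    - {"delta_pos": [0,0,0.125],"turn": [0,0,-0.1544],"fingers": 0.4}
    - {"delta_pos": [0,0,0.125],"turn": [0,0,-0.1544],"fingers": 0.4}

```text
clock: 2.35
position: [0.6257, -0.2066, 0.1438]
ee_rot: [0.141, 0.99, -0.0, 0.001]
ft_force: [-0.1, 0.2, 0.6]
grip_width: 0.598
grasp_force: 0.0
```

```bash
cat >>h.py <<'E'
from scipy.spatial.transform import Rotation as Ro
def st():
    from workcell import get_obs
    o=get_obs();R=Ro.from_quat(o["ee_rot"]).as_matrix()
    print("t",round(o["clock"],2),"p",o["position"].round(4),"yaw",round(np.degrees(np.arctan2(R[1,0],R[0,0])),2),"z",R[:,2].round(4),"F",o["ft_force"].round(1),"M",o["torque"].round(2),"w",round(o["grip_width"],3),"g",o["grasp_force"],"q7",o["joint_pos"].round(2)[-1])
    return o,R
E
python3 -c "
from h import *
o,R=st();print('delta tool',R.T@(np.array([.625,-.2065,.073])-o['position']))"
```

```text
t 2.35 p [ 0.6257 -0.2066  0.1438] yaw 163.74 z [ 1.8e-03 -7.0e-04 -1.0e+00] F [-0.1  0.2  0.6] M [ 0.04 -0.01  0.02] w 0.598 g 0.0 q7 1.32
delta tool [ 0.00084402 -0.0001062   0.07075951]
```

In the tool's units: 0.0685 m / 0.8 = 0.0856, 0.055 m / 0.8 = 0.0688, -0.01 rad / 3.1416 = -0.0032.

move_arm:
  force: 80
  plan:
    - {"delta_pos": [0.0013,0,0.0375],"turn": [0,0,-0.0032],"fingers": 0.4}
    - {"delta_pos": [0.0013,0,0.0688],"turn": [0,0,-0.0032],"fingers": 0.4}
    - {"delta_pos": [0.0013,0,0.0856],"turn": [0,0,-0.0032],"fingers": 0.4}
    - {"delta_pos": [0.0013,0,0.0856],"turn": [0,0,-0.0032],"fingers": 0.4}
    - {"delta_pos": [0.0013,0,0.0856],"turn": [0,0,-0.0032],"fingers": 0.6}
    - {"delta_pos": [0.0013,0,0.0856],"turn": [0,0,-0.0032],"fingers": 0.8}
    - {"delta_pos": [0.0013,0,0.0856],"turn": [0,0,-0.0032],"fingers": 0.95}
    - {"delta_pos": [0.0013,0,0.0856],"turn": [0,0,-0.0032],"fingers": 1}
    - {"delta_pos": [0.0013,0,0.0856],"turn": [0,0,-0.0032],"fingers": 1}
    - {"delta_pos": [0.0013,0,0.0856],"turn": [0,0,-0.0032],"fingers": 1}

```text
clock: 3.6
position: [0.6248, -0.2065, 0.075]
ee_rot: [0.136, 0.991, -0.0, 0.001]
ft_force: [-0.5, -1.0, 6.0]
grip_width: 0.123
grasp_force: 81.4
```

```bash
python3 -c "
from h import *
st()"
```

```text
t 3.6 p [ 0.6248 -0.2065  0.075 ] yaw 164.42 z [ 1.8e-03 -8.0e-04 -1.0e+00] F [-0.5 -1.   6. ] M [0.13 0.19 0.04] w 0.123 g 81.3947081565857 q7 1.3
```

In the tool's units: -0.13 m / 0.8 = -0.1625, -0.09 m / 0.8 = -0.1125.

move_arm:
  plan:
    - {"delta_pos": [0,0,-0.025],"turn": [0,0,0],"fingers": 1}
    - {"delta_pos": [0,0,-0.0625],"turn": [0,0,0],"fingers": 1}
    - {"delta_pos": [0,0,-0.1125],"turn": [0,0,0],"fingers": 1}
    - {"delta_pos": [0,0,-0.1625],"turn": [0,0,0],"fingers": 1}
    - {"delta_pos": [0,0,-0.1625],"turn": [0,0,0],"fingers": 1}
    - {"delta_pos": [0,0,-0.1625],"turn": [0,0,0],"fingers": 1}
    - {"delta_pos": [0,0,-0.1625],"turn": [0,0,0],"fingers": 1}

```text
clock: 4.47
position: [0.6234, -0.2062, 0.2026]
ee_rot: [0.135, 0.991, 0.0, -0.001]
ft_force: [0.1, -0.1, -1.2]
grip_width: 0.118
grasp_force: 80.4
```

```bash
python3 -c "
from h import *
o,R=st();print('delta tool',R.T@(np.array([.5634,.092,.205])-o['position']))"
```

```text
t 4.47 p [ 0.6234 -0.2062  0.2026] yaw 164.43 z [-2.e-03  5.e-04 -1.e+00] F [ 0.1 -0.1 -1.2] M [ 0.02 -0.06  0.05] w 0.118 g 80.38559317588806 q7 1.35
delta tool [ 0.13782579  0.27119048 -0.00209042]
```

In the tool's units: 0.271 m / 0.8 = 0.3388, 0.26 m / 0.8 = 0.325, -0.953 rad / 3.1416 = -0.3033.

move_arm:
  plan:
    - {"delta_pos": [0.01,0.02,-0.0025],"turn": [0,0,-0.0159],"fingers": 1}
    - {"delta_pos": [0.0313,0.0613,-0.0025],"turn": [0,0,-0.0477],"fingers": 1}
    - {"delta_pos": [0.0563,0.1113,-0.0025],"turn": [0,0,-0.0891],"fingers": 1}
    - {"delta_pos": [0.0813,0.16,-0.0025],"turn": [0,0,-0.1337],"fingers": 1}
    - {"delta_pos": [0.1063,0.2088,-0.0025],"turn": [0,0,-0.1783],"fingers": 1}
    - {"delta_pos": [0.1313,0.2588,-0.0025],"turn": [0,0,-0.2228],"fingers": 1}
    - {"delta_pos": [0.15,0.295,-0.0025],"turn": [0,0,-0.261],"fingers": 1}
    - {"delta_pos": [0.165,0.325,-0.0025],"turn": [0,0,-0.2897],"fingers": 1}
    - {"delta_pos": [0.1725,0.3388,-0.0025],"turn": [0,0,-0.3033],"fingers": 1}
    - {"delta_pos": [0.1725,0.3388,-0.0025],"turn": [0,0,-0.3033],"fingers": 1}
    - {"delta_pos": [0.1725,0.3388,-0.0025],"turn": [0,0,-0.3033],"fingers": 1}
    - {"delta_pos": [0.1725,0.3388,-0.0025],"turn": [0,0,-0.3033],"fingers": 1}

```text
clock: 5.98
position: [0.5642, 0.0905, 0.2057]
ee_rot: [-0.333, 0.943, -0.0, -0.0]
ft_force: [-0.2, 0.3, -1.7]
grip_width: 0.117
grasp_force: 80.3
```

```bash
python3 - <<'E'
from h import *
from workcell import camera
o,R=st();print('delta tool',R.T@(np.array([.5634,.092,.205])-o['position']))
I=[]
for n in("scene","top"):
    c=camera(n);P=cloud(c);I.append(c["color"][...,::-1])
    k=near(P,(.5634,.092),.075,.09,.108);print(n,"collar",len(k))
    z0=o["position"][2]-.074
    cap=near(P,o["position"][:2],.06,z0+.052,z0+.064)
    print(" cap z",np.median(cap[:,2]),len(cap),circ(cv2.convexHull((cap[:,:2]*1000).astype(np.float32))[:,0]/1000.))
    A=np.c_[cap[:,:2],np.ones(len(cap))];print(" slope",np.linalg.lstsq(A,cap[:,2],rcond=None)[0][:2])
    for a,b in((.006,.012),(.025,.03)):
        f=near(P,o["position"][:2],.06,z0+a,z0+b);print(a,len(f),circ(f) if len(f)>5 else "")
cv2.imwrite("pics/over.png",np.hstack([cv2.resize(I[0][150:330,80:280],(400,360)),cv2.resize(I[1][100:280,90:290],(400,360))]))
E
```

```text
t 5.97 p [0.5642 0.0905 0.2057] yaw -141.11 z [-1.e-04 -4.e-04 -1.e+00] F [-0.2  0.3 -1.7] M [-0.01 -0.04 -0.03] w 0.117 g 80.28550744056702 q7 1.77
delta tool [-0.00028047  0.00164517  0.000676  ]
scene collar 939
 cap z 0.18833939979507447 1229 [0.56470808 0.09140283 0.0426651 ]
 slope [ 0.01478937 -0.00922101]
0.006 24 [0.58789078 0.08215686 0.05353435]
0.025 55 [0.56530952 0.09109343 0.04158798]
top collar 255
 cap z 0.18896388758153554 380 [0.55940304 0.07149655 0.02727973]
 slope [-0.00862311  0.04038589]
0.006 0 
0.025 7 [0.56474662 0.09439601 0.0453647 ]
```

View pics/over.png

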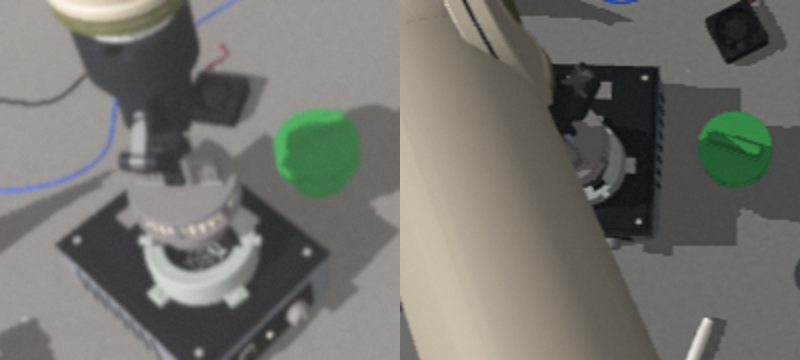

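The scene view shows the cartridge upright in the gripper above the collar, with the gaps clear. Its axis is about 2 mm off, so I'll correct that and lower it into the bore.

In the tool's units: 0.029 m / 0.8 = 0.0363, 0.0018 m / 0.8 = 0.0023.

move_arm:
  plan:
    - {"delta_pos": [0,0.0023,0.0075],"turn": [0,0,0],"fingers": 1}
    - {"delta_pos": [0,0.0023,0.015],"turn": [0,0,0],"fingers": 1}
    - {"delta_pos": [0,0.0023,0.0225],"turn": [0,0,0],"fingers": 1}
    - {"delta_pos": [0,0.0023,0.0275],"turn": [0,0,0],"fingers": 1}
    - {"delta_pos": [0,0.0023,0.0325],"turn": [0,0,0],"fingers": 1}
    - {"delta_pos": [0,0.0023,0.0363],"turn": [0,0,0],"fingers": 1}
    - {"delta_pos": [0,0.0023,0.0363],"turn": [0,0,0],"fingers": 1}
    - {"delta_pos": [0,0.0023,0.0363],"turn": [0,0,0],"fingers": 1}

```text
clock: 7.08
position: [0.5628, 0.0933, 0.177]
ee_rot: [-0.334, 0.943, -0.0, 0.0]
ft_force: [0.0, -0.2, -1.7]
grip_width: 0.121
grasp_force: 80.3
```

```bash
python3 -c "
from h import *
st()"
```

```text
t 7.08 p [0.5628 0.0933 0.177 ] yaw -140.97 z [ 3.e-04 -1.e-04 -1.e+00] F [ 0.  -0.2 -1.7] M [ 0.06 -0.   -0.01] w 0.121 g 80.2855396270752 q7 1.75
```

In the tool's units: 0.0125 m / 0.8 = 0.0156, 0.01 m / 0.8 = 0.0125.

move_arm:
  plan:
    - {"delta_pos": [0.0004,-0.0013,0.0025],"turn": [0,0,0],"fingers": 1}
    - {"delta_pos": [0.0004,-0.0013,0.005],"turn": [0,0,0],"fingers": 1}
    - {"delta_pos": [0.0004,-0.0013,0.0075],"turn": [0,0,0],"fingers": 1}
    - {"delta_pos": [0.0004,-0.0013,0.01],"turn": [0,0,0],"fingers": 1}
    - {"delta_pos": [0.0004,-0.0013,0.0125],"turn": [0,0,0],"fingers": 1}
    - {"delta_pos": [0.0004,-0.0013,0.0144],"turn": [0,0,0],"fingers": 1}
    - {"delta_pos": [0.0004,-0.0013,0.0156],"turn": [0,0,0],"fingers": 1}
    - {"delta_pos": [0.0004,-0.0013,0.0156],"turn": [0,0,0],"fingers": 1}

```text
clock: 8.07
position: [0.5631, 0.0923, 0.1643]
ee_rot: [-0.334, 0.943, -0.0, -0.0]
ft_force: [-1.1, 0.9, -1.3]
grip_width: 0.12
grasp_force: 80.3
```

```bash
python3 -c "
from h import *
st()"
```

```text
t 8.07 p [0.5631 0.0923 0.1643] yaw -140.97 z [ 0.e+00 -1.e-04 -1.e+00] F [-1.1  0.9 -1.3] M [-0.04 -0.01 -0.01] w 0.12 g 80.28530359268188 q7 1.74
```

In the tool's units: 0.003 m / 0.8 = 0.0038, 0.002 m / 0.8 = 0.0025.

move_arm:
  plan:
    - {"delta_pos": [0,0,0.0013],"turn": [0,0,0],"fingers": 1}
    - {"delta_pos": [0,0,0.0025],"turn": [0,0,0],"fingers": 1}
    - {"delta_pos": [0,0,0.0038],"turn": [0,0,0],"fingers": 1}
    - {"delta_pos": [0,0,0.0038],"turn": [0,0,0],"fingers": 1}

```text
clock: 8.57
position: [0.5631, 0.0922, 0.1612]
ee_rot: [-0.334, 0.943, -0.0, -0.0]
ft_force: [1.1, -0.4, -1.7]
grip_width: 0.118
grasp_force: 80.3
```

In the tool's units: 0.002 m / 0.8 = 0.0025, 0.001 m / 0.8 = 0.0013.

move_arm:
  plan:
    - {"delta_pos": [0,0,0.0013],"turn": [0,0,0],"fingers": 1}
    - {"delta_pos": [0,0,0.0025],"turn": [0,0,0],"fingers": 1}
    - {"delta_pos": [0,0,0.0025],"turn": [0,0,0],"fingers": 1}

```text
clock: 8.95
position: [0.5631, 0.0923, 0.1592]
ee_rot: [-0.334, 0.943, -0.0, -0.0]
ft_force: [-0.2, -0.4, -2.1]
grip_width: 0.121
grasp_force: 80.3
```

In the tool's units: 0.001 m / 0.8 = 0.0013, 0.0005 m / 0.8 = 0.0006.

move_arm:
  plan:
    - {"delta_pos": [0,0,0.0006],"turn": [0,0,0],"fingers": 1}
    - {"delta_pos": [0,0,0.0013],"turn": [0,0,0],"fingers": 1}
    - {"delta_pos": [0,0,0.0013],"turn": [0,0,0],"fingers": 1}

```text
clock: 9.32
position: [0.5631, 0.0923, 0.1583]
ee_rot: [-0.334, 0.943, -0.0, -0.0]
ft_force: [0.3, -0.8, -2.2]
grip_width: 0.12
grasp_force: 80.3
```

In the tool's units: 0.001 m / 0.8 = 0.0013, 0.0005 m / 0.8 = 0.0006.

move_arm:
  plan:
    - {"delta_pos": [0,0,0.0006],"turn": [0,0,0],"fingers": 1}
    - {"delta_pos": [0,0,0.0013],"turn": [0,0,0],"fingers": 1}
    - {"delta_pos": [0,0,0.0013],"turn": [0,0,0],"fingers": 1}

```text
clock: 9.7
position: [0.5631, 0.0922, 0.1573]
ee_rot: [-0.334, 0.943, -0.0, -0.0]
ft_force: [-0.0, -0.3, -1.7]
grip_width: 0.122
grasp_force: 80.3
```

In the tool's units: 0.001 m / 0.8 = 0.0013, 0.0005 m / 0.8 = 0.0006.

move_arm:
  plan:
    - {"delta_pos": [0,0,0.0006],"turn": [0,0,0],"fingers": 1}
    - {"delta_pos": [0,0,0.0013],"turn": [0,0,0],"fingers": 1}
    - {"delta_pos": [0,0,0.0013],"turn": [0,0,0],"fingers": 1}

```text
clock: 10.07
position: [0.5632, 0.0923, 0.1564]
ee_rot: [-0.334, 0.943, -0.0, 0.0]
ft_force: [-0.1, -0.4, 0.5]
grip_width: 0.122
grasp_force: 80.4
```

Seal contact is at an underside height of about 0.0815 m, so I expect the bite about 60° past the gap. Now twisting clockwise.

In the tool's units: 0.6 rad / 3.1416 = 0.191.

move_arm:
  plan:
    - {"delta_pos": [0,0,0],"turn": [0,0,0.0159],"fingers": 1}
    - {"delta_pos": [0,0,0],"turn": [0,0,0.0382],"fingers": 1}
    - {"delta_pos": [0,0,0],"turn": [0,0,0.0637],"fingers": 1}
    - {"delta_pos": [0,0,0],"turn": [0,0,0.0955],"fingers": 1}
    - {"delta_pos": [0,0,0],"turn": [0,0,0.1273],"fingers": 1}
    - {"delta_pos": [0,0,0],"turn": [0,0,0.1592],"fingers": 1}
    - {"delta_pos": [0,0,0],"turn": [0,0,0.191],"fingers": 1}
    - {"delta_pos": [0,0,0],"turn": [0,0,0.191],"fingers": 1}

```text
clock: 11.08
position: [0.5632, 0.0923, 0.1564]
ee_rot: [-0.041, 0.999, -0.0, 0.0]
ft_force: [0.4, 0.6, -1.3]
grip_width: 0.12
grasp_force: 80.5
```

```bash
python3 -c "
from h import *
st()"
```

```text
t 11.07 p [0.5632 0.0923 0.1564] yaw -175.31 z [ 4.e-04 -2.e-04 -1.e+00] F [ 0.4  0.6 -1.3] M [-0.03 -0.01 -0.05] w 0.12 g 80.46220421791077 q7 1.18
```

In the tool's units: 0.12 rad / 3.1416 = 0.0382.

move_arm:
  plan:
    - {"delta_pos": [0,0,0],"turn": [0,0,0.0191],"fingers": 1}
    - {"delta_pos": [0,0,0],"turn": [0,0,0.0382],"fingers": 1}
    - {"delta_pos": [0,0,0],"turn": [0,0,0.0382],"fingers": 1}

```text
clock: 11.45
position: [0.5632, 0.0923, 0.1564]
ee_rot: [0.018, 1.0, -0.0, 0.0]
ft_force: [0.5, 0.2, -0.8]
grip_width: 0.117
grasp_force: 80.5
```

```bash
python3 -c "
from h import *
st()"
```

```text
t 11.45 p [0.5632 0.0923 0.1564] yaw 177.92 z [ 3.e-04 -1.e-04 -1.e+00] F [ 0.5  0.2 -0.8] M [ 0.05 -0.07  0.01] w 0.117 g 80.50565600395203 q7 1.07
```

In the tool's units: 0.08 rad / 3.1416 = 0.0255.

move_arm:
  plan:
    - {"delta_pos": [0,0,0],"turn": [0,0,0.0127],"fingers": 1}
    - {"delta_pos": [0,0,0],"turn": [0,0,0.0255],"fingers": 1}
    - {"delta_pos": [0,0,0],"turn": [0,0,0.0255],"fingers": 1}
    - {"delta_pos": [0,0,0],"turn": [0,0,0.0255],"fingers": 1}

```text
clock: 11.95
position: [0.5632, 0.0923, 0.1563]
ee_rot: [0.058, 0.998, 0.0, 0.0]
ft_force: [0.5, -0.5, 0.0]
grip_width: 0.118
grasp_force: 80.5
```

```bash
python3 -c "
from h import *
st()"
```

```text
t 11.95 p [0.5632 0.0923 0.1563] yaw 173.32 z [ 2.e-04 -0.e+00 -1.e+00] F [ 0.5 -0.5  0. ] M [ 0.05 -0.03  0.03] w 0.118 g 80.53547859191895 q7 1.0
```

In the tool's units: 0.03 rad / 3.1416 = 0.0095.

move_arm:
  plan:
    - {"delta_pos": [0,0,0],"turn": [0,0,0.0095],"fingers": 1}
    - {"delta_pos": [0,0,0],"turn": [0,0,0.0191],"fingers": 1}
    - {"delta_pos": [0,0,0],"turn": [0,0,0.0191],"fingers": 1}
    - {"delta_pos": [0,0,0],"turn": [0,0,0.0191],"fingers": 1}

```text
clock: 12.45
position: [0.5632, 0.0923, 0.1563]
ee_rot: [0.089, 0.996, -0.0, 0.0]
ft_force: [-0.2, 0.1, -0.3]
grip_width: 0.122
grasp_force: 80.6
```

```bash
python3 -c "
from h import *
st()"
```

```text
t 12.45 p [0.5632 0.0923 0.1563] yaw 169.77 z [ 1.e-04 -1.e-04 -1.e+00] F [-0.2  0.1 -0.3] M [ 0.03 -0.05  0.03] w 0.122 g 80.57161331176758 q7 0.94
```

49° past the gap and still free; I'll keep going.

In the tool's units: 0.03 rad / 3.1416 = 0.0095.

move_arm:
  plan:
    - {"delta_pos": [0,0,0],"turn": [0,0,0.0095],"fingers": 1}
    - {"delta_pos": [0,0,0],"turn": [0,0,0.0191],"fingers": 1}
    - {"delta_pos": [0,0,0],"turn": [0,0,0.0191],"fingers": 1}
    - {"delta_pos": [0,0,0],"turn": [0,0,0.0191],"fingers": 1}

```text
clock: 12.95
position: [0.5632, 0.0922, 0.1563]
ee_rot: [0.119, 0.993, -0.0, 0.0]
ft_force: [-0.3, 0.3, 0.4]
grip_width: 0.123
grasp_force: 80.6
```

```bash
python3 -c "
from h import *
st()"
```

```text
t 12.95 p [0.5632 0.0922 0.1563] yaw 166.33 z [ 1.e-04 -1.e-04 -1.e+00] F [-0.3  0.3  0.4] M [ 0.02 -0.05 -0.01] w 0.123 g 80.5920946598053 q7 0.88
```

In the tool's units: 0.06 rad / 3.1416 = 0.0191.

move_arm:
  plan:
    - {"delta_pos": [0,0,0],"turn": [0,0,0.0095],"fingers": 1}
    - {"delta_pos": [0,0,0],"turn": [0,0,0.0191],"fingers": 1}
    - {"delta_pos": [0,0,0],"turn": [0,0,0.0191],"fingers": 1}
    - {"delta_pos": [0,0,0],"turn": [0,0,0.0191],"fingers": 1}

```text
clock: 13.45
position: [0.5631, 0.0923, 0.1563]
ee_rot: [0.149, 0.989, -0.0, 0.0]
ft_force: [0.4, -0.1, 0.1]
grip_width: 0.122
grasp_force: 80.6
```

```bash
python3 -c "
from h import *
st()"
```

```text
t 13.45 p [0.5631 0.0923 0.1563] yaw 162.89 z [ 0.e+00 -1.e-04 -1.e+00] F [ 0.4 -0.1  0.1] M [ 0.04  0.   -0.03] w 0.122 g 80.60217618942261 q7 0.82
```

In the tool's units: 0.05 rad / 3.1416 = 0.0159.

move_arm:
  plan:
    - {"delta_pos": [0,0,0],"turn": [0,0,0.0095],"fingers": 1}
    - {"delta_pos": [0,0,0],"turn": [0,0,0.0159],"fingers": 1}
    - {"delta_pos": [0,0,0],"turn": [0,0,0.0159],"fingers": 1}
    - {"delta_pos": [0,0,0],"turn": [0,0,0.0159],"fingers": 1}

```text
clock: 13.95
position: [0.5631, 0.0923, 0.1563]
ee_rot: [0.173, 0.985, -0.0, 0.0]
ft_force: [0.2, 0.4, 0.4]
grip_width: 0.122
grasp_force: 80.6
```

```bash
python3 -c "
from h import *
st()"
```

```text
t 13.95 p [0.5631 0.0923 0.1563] yaw 160.02 z [ 0.e+00 -1.e-04 -1.e+00] F [0.2 0.4 0.4] M [-0.02 -0.   -0.01] w 0.122 g 80.60714364051819 q7 0.78
```

In the tool's units: 0.05 rad / 3.1416 = 0.0159.

move_arm:
  plan:
    - {"delta_pos": [0,0,0],"turn": [0,0,0.0095],"fingers": 1}
    - {"delta_pos": [0,0,0],"turn": [0,0,0.0159],"fingers": 1}
    - {"delta_pos": [0,0,0],"turn": [0,0,0.0159],"fingers": 1}
    - {"delta_pos": [0,0,0],"turn": [0,0,0.0159],"fingers": 1}

```text
clock: 14.45
position: [0.5631, 0.0924, 0.1563]
ee_rot: [0.198, 0.98, 0.0, 0.0]
ft_force: [0.2, 1.8, 0.1]
grip_width: 0.118
grasp_force: 80.4
```

```bash
python3 -c "
from h import *
st()"
```

```text
t 14.45 p [0.5631 0.0924 0.1563] yaw 157.16 z [ 1.e-04  1.e-04 -1.e+00] F [0.2 1.8 0.1] M [ 0.33 -0.19  0.01] w 0.118 g 80.38915157318115 q7 0.73
```

First pin bearing, at about 61°. I'll turn on in small steps and follow the ramp down.

In the tool's units: 0.0004 m / 0.8 = 0.0005, 0.0002 m / 0.8 = 0.0003, 0.05 rad / 3.1416 = 0.0159.

move_arm:
  plan:
    - {"delta_pos": [0,0,0.0003],"turn": [0,0,0.0064],"fingers": 1}
    - {"delta_pos": [0,0,0.0005],"turn": [0,0,0.0159],"fingers": 1}
    - {"delta_pos": [0,0,0.0005],"turn": [0,0,0.0159],"fingers": 1}
    - {"delta_pos": [0,0,0.0005],"turn": [0,0,0.0159],"fingers": 1}

```text
clock: 14.95
position: [0.5632, 0.0925, 0.1559]
ee_rot: [0.222, 0.975, 0.0, 0.0]
ft_force: [2.1, 3.2, -0.5]
grip_width: 0.122
grasp_force: 80.4
```

```bash
python3 -c "
from h import *
st()"
```

```text
t 14.95 p [0.5632 0.0925 0.1559] yaw 154.3 z [ 2.e-04  2.e-04 -1.e+00] F [ 2.1  3.2 -0.5] M [ 0.64 -0.23  0.03] w 0.122 g 80.42425632476807 q7 0.68
```

In the tool's units: 0.0004 m / 0.8 = 0.0005, 0.0002 m / 0.8 = 0.0003, 0.05 rad / 3.1416 = 0.0159.

move_arm:
  plan:
    - {"delta_pos": [0,0,0.0003],"turn": [0,0,0.008],"fingers": 1}
    - {"delta_pos": [0,0,0.0005],"turn": [0,0,0.0159],"fingers": 1}
    - {"delta_pos": [0,0,0.0005],"turn": [0,0,0.0159],"fingers": 1}
    - {"delta_pos": [0,0,0.0005],"turn": [0,0,0.0159],"fingers": 1}

```text
clock: 15.45
position: [0.5632, 0.0923, 0.1556]
ee_rot: [0.247, 0.969, 0.0, 0.0]
ft_force: [1.0, 2.0, 0.9]
grip_width: 0.118
grasp_force: 80.7
```

```bash
python3 -c "
from h import *
st()"
```

```text
t 15.45 p [0.5632 0.0923 0.1556] yaw 151.43 z [ 2.e-04 -0.e+00 -1.e+00] F [1.  2.  0.9] M [ 0.54 -0.16  0.09] w 0.118 g 80.67788600921631 q7 0.63
```

In the tool's units: 0.0005 m / 0.8 = 0.0006, 0.0003 m / 0.8 = 0.0004, 0.05 rad / 3.1416 = 0.0159.

move_arm:
  plan:
    - {"delta_pos": [0,0,0.0004],"turn": [0,0,0.008],"fingers": 1}
    - {"delta_pos": [0,0,0.0006],"turn": [0,0,0.0159],"fingers": 1}
    - {"delta_pos": [0,0,0.0006],"turn": [0,0,0.0159],"fingers": 1}
    - {"delta_pos": [0,0,0.0006],"turn": [0,0,0.0159],"fingers": 1}

```text
clock: 15.95
position: [0.5633, 0.0924, 0.1552]
ee_rot: [0.271, 0.963, 0.0, 0.0]
ft_force: [1.2, 2.2, 1.8]
grip_width: 0.119
grasp_force: 81.0
```

```bash
python3 -c "
from h import *
st()"
```

```text
t 15.95 p [0.5633 0.0924 0.1552] yaw 148.56 z [ 5.e-04  2.e-04 -1.e+00] F [1.2 2.2 1.8] M [ 0.8  -0.35  0.21] w 0.119 g 80.99058508872986 q7 0.59
```

In the tool's units: 0.0002 m / 0.8 = 0.0003, 0.0001 m / 0.8 = 0.0001, 0.05 rad / 3.1416 = 0.0159.

move_arm:
  plan:
    - {"delta_pos": [0,0,0.0001],"turn": [0,0,0.008],"fingers": 1}
    - {"delta_pos": [0,0,0.0003],"turn": [0,0,0.0159],"fingers": 1}
    - {"delta_pos": [0,0,0.0003],"turn": [0,0,0.0159],"fingers": 1}
    - {"delta_pos": [0,0,0.0003],"turn": [0,0,0.0159],"fingers": 1}

```text
clock: 16.45
position: [0.5632, 0.0923, 0.1548]
ee_rot: [0.295, 0.956, 0.0, 0.0]
ft_force: [2.5, 3.8, 1.1]
grip_width: 0.119
grasp_force: 80.9
```

```bash
python3 -c "
from h import *
st()"
```

```text
t 16.45 p [0.5632 0.0923 0.1548] yaw 145.69 z [ 1.e-04  1.e-04 -1.e+00] F [2.5 3.8 1.1] M [ 0.87 -0.52  0.35] w 0.119 g 80.91237902641296 q7 0.54
```

In the tool's units: 0.0002 m / 0.8 = 0.0003, 0.0001 m / 0.8 = 0.0001, 0.05 rad / 3.1416 = 0.0159.

move_arm:
  plan:
    - {"delta_pos": [0,0,0.0001],"turn": [0,0,0.008],"fingers": 1}
    - {"delta_pos": [0,0,0.0003],"turn": [0,0,0.0159],"fingers": 1}
    - {"delta_pos": [0,0,0.0003],"turn": [0,0,0.0159],"fingers": 1}
    - {"delta_pos": [0,0,0.0003],"turn": [0,0,0.0159],"fingers": 1}

```text
clock: 16.95
position: [0.5632, 0.0921, 0.1545]
ee_rot: [0.319, 0.948, -0.0, 0.0]
ft_force: [2.6, 2.5, 1.7]
grip_width: 0.116
grasp_force: 80.9
```

```bash
python3 -c "
from h import *
st()"
```

```text
t 16.95 p [0.5632 0.0921 0.1545] yaw 142.83 z [ 0.e+00 -2.e-04 -1.e+00] F [2.6 2.5 1.7] M [ 0.69 -0.55  0.48] w 0.116 g 80.94250559806824 q7 0.49
```

Torque is 0.48 N m at about 15° past first bite, as specified. Releasing and lifting.

In the tool's units: -0.1 m / 0.8 = -0.125, -0.06 m / 0.8 = -0.075.

move_arm:
  plan:
    - {"delta_pos": [0,0,0],"turn": [0,0,0],"fingers": 0.8}
    - {"delta_pos": [0,0,0],"turn": [0,0,0],"fingers": 0.6}
    - {"delta_pos": [0,0,0],"turn": [0,0,0],"fingers": 0.5}
    - {"delta_pos": [0,0,0],"turn": [0,0,0],"fingers": 0.5}
    - {"delta_pos": [0,0,-0.025],"turn": [0,0,0],"fingers": 0.5}
    - {"delta_pos": [0,0,-0.075],"turn": [0,0,0],"fingers": 0.5}
    - {"delta_pos": [0,0,-0.125],"turn": [0,0,0],"fingers": 0.5}
    - {"delta_pos": [0,0,-0.125],"turn": [0,0,0],"fingers": 0.5}
    - {"delta_pos": [0,0,-0.125],"turn": [0,0,0],"fingers": 0.5}
    - {"delta_pos": [0,0,-0.125],"turn": [0,0,0],"fingers": 0.5}

```text
clock: 18.2
position: [0.5627, 0.0921, 0.254]
ee_rot: [0.319, 0.948, -0.0, -0.001]
ft_force: [0.4, 0.0, -0.4]
grip_width: 0.499
grasp_force: 0.0
```

```bash
python3 - <<'E'
from h import *
from workcell import camera
o,R=st();c=camera("scene");P=cloud(c)
f=near(P,(.5634,.092),.05,.148,.175);print("fin",rect(f),np.percentile(f[:,2],95))
cap=near(P,(.5634,.092),.06,.13,.145);print("cap",np.median(cap[:,2]),circ(cv2.convexHull((cap[:,:2]*1000).astype(np.float32))[:,0]/1000.))
A=np.c_[cap[:,:2],np.ones(len(cap))];print("slope",np.linalg.lstsq(A,cap[:,2],rcond=None)[0][:2])
cv2.imwrite("pics/end.png",cv2.resize(c["color"][150:330,80:280,::-1],(600,540)))
E
```

```text
t 18.2 p [0.5627 0.0921 0.254 ] yaw 142.82 z [-1.3e-03 -3.0e-04 -1.0e+00] F [ 0.4  0.  -0.4] M [ 0.    0.06 -0.01] w 0.499 g 0.0 q7 0.54
fin (array([0.56368005, 0.09197955]), array([13.76915932, 64.52532196]), np.float32(146.03427)) 0.16577386024508342
cap 0.1373984441855443 [0.56364399 0.0920249  0.04279711]
slope [0.00175229 0.0013616 ]
```

View pics/end.png

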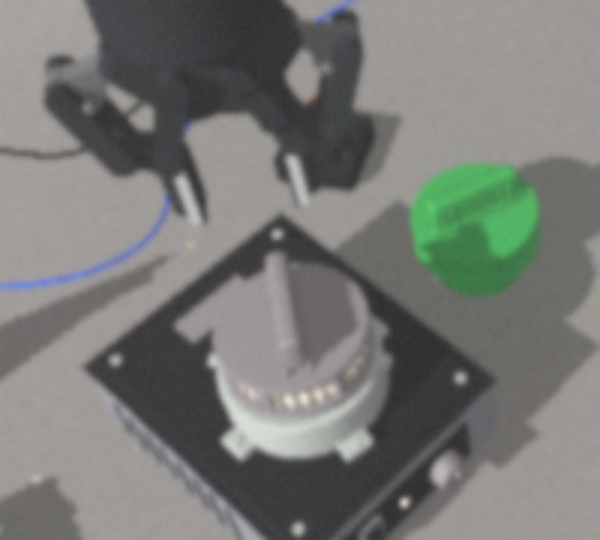

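The picture shows the cartridge upright and centred in the collar, with the fingers clear. The fin reads 146° against the tool's 142.8°, so I'll check that for back-turn with averaged frames.

```bash
python3 - <<'E'
from h import *
from workcell import camera
def pca(P,xy,z0):
    f=near(P,xy,.045,z0,z0+.03)[:,:2];u,s,v=np.linalg.svd(f-f.mean(0));return np.degrees(np.arctan2(v[0,1],v[0,0]))%180
d=pickle.load(open("c0.pkl","rb"))
print("before",[pca(cloud(d[n]),(.625,-.2065),z).round(2) for n in d for z in(.066,.078)])
for i in range(6):
    P=cloud(camera("scene"));print([pca(P,(.5634,.092),z).round(2) for z in(.145,.157)],rect(near(P,(.5634,.092),.045,.157,.18))[2],np.median(near(P,(.5634,.092),.06,.13,.145)[:,2]))
E
```

```text
before [np.float64(165.88), np.float64(164.82), np.float64(164.71), np.float64(164.54)]
[np.float64(145.36), np.float64(145.99)] 146.50795 0.13745575330426754
[np.float64(145.34), np.float64(145.66)] 145.96875 0.1374999478626169
[np.float64(145.57), np.float64(145.89)] 145.75235 0.13747704409310474
[np.float64(145.33), np.float64(145.65)] 144.98347 0.13745387190787164
[np.float64(145.32), np.float64(145.89)] 146.36238 0.1374678130084374
[np.float64(145.44), np.float64(145.76)] 146.3594 0.13749422684052467
```

Stable at about 145.5°. That is roughly 14° past first bite and 2 mm of squeeze, and the torque was 0.48 N m: all point to about 18 N. Handing in.

```bash
python3 -c "
from workcell import hand_in
print(hand_in())"
```

```text
the job is handed in; nothing more can be done
None
```

I fitted the grey cartridge into the collar, twisted it to about 14° past first bite (0.48 N m), released it, and handed the job in at about 18.5 s; the seal force is an estimated 16–22 N, and no verdict came back.

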